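# Comb slewed sugar sticks into the grooves of a cooling tray

### The arm

A 7-joint arm with a two-finger parallel gripper is mounted at the origin on the work surface; the furniture and walls round the work are solid. World frame = base frame: x ahead of the robot, y to its left, z up, the work surface at z = 0. Lengths are in m, angles in rad, forces in N, time in s.
With the tool pointing down it reaches from about 0.4 to 0.9 m from the base axis. Payload 5.6 kg.
Tool frame: the origin (TCP) lies at the very end of the fingers, on their centre line; the grasp point (between the pads) lies 19 mm behind it; z points along the fingers, y is the line along which they close (so a half turn about z gives the same grasp; the last joint's range is limited). The gripper opens to 92 mm and grips with 3 to 60 N. Pads are 20 mm wide; open, the fingers measure 128 mm over their backs; the gripper's body (75 mm by 189 mm) begins 69 mm behind the grasp point.
Start: joints at [-1.261, 0.468, -0.012, 1.603, 0.006, 1.071, -0.056], TCP at [0.225, 0.61, 0.215] pointing down, gripper open.
Joint ranges: [-2.53, 2.53], [-0.31, 2.02], [-1.57, 1.55], [0.28, 2.44], [-1.29, 4.43], [0.15, 1.84], [-2.92, 2.92]. Speed limits (rad/s): [2.57, 2.57, 3.14, 3.14, 3.14, 3.14, 3.14].

### API

Orientations are given as [roll, pitch, yaw] about the fixed x, y, z axes, in that order (R = Rz(yaw) Ry(pitch) Rx(roll)).
In Python, from cell import status, vision, finish_job gives the robot as it stands.
- The arm moves only by the tool apply_moves, never from a script. Its arguments are lists of equal length, an entry for each row: "delta_pos": the shift along the tool's x, y, z in m, a list of three; "twist": the turn about the tool's z in degrees; "grip": the opening in per cent of the stroke, from 0 (shut) to 100 (fully open). In form: {"delta_pos": [[tx, ty, tz], ...], "twist": [twist, ...], "grip": [grip, ...]}. A call has 1 to 20 rows; each row shifts and turns the commanded pose from where the row before left it, along the tool's axes as they then stand; what a row does not reach is not made up. A row lasts 1/8 s, in which the tool goes at most 62.5 mm and 10.7 degrees, less where a joint would pass 70% of its speed; a pose out of reach is approached as far as the arm can. A call is refused whole if a number of a shift passes 0.0625 or a number of a turn 10.7, either way. A call with a gripper value outside its range is refused whole. The fingers move at their own pace and stop on an object; "grip_force" is the grip in N (left out, the last holds). Time passes only in rows, so rows that do not move let the fingers close. It gives the time, the measured TCP pose, the force, the opening and the grip force at its end, in the units of the state.
- status.read_state(): the state, without advancing time (a new reading comes with each control period).
- vision.snapshot(name): name is "scene" or "top"; returns the picture (384x512x3 uint8, blue, green, red); there is no depth.
- vision.camera_model(name): a dict with "fx", "fy", "cx", "cy" (pixels), "camera_from_world" (4x4, takes a point from world to camera coordinates). Camera axes: x right, y up, looking along -z (the intrinsics and any distortion apply to the point x, -y, -z); pixel columns grow to the right and rows downward; lengths in m; the calibration is good to about 2 mm. A picture is of the moment at which its call begins. camera_model takes no time and is no camera call.
- finish_job(): hands the job in; it is judged then, once.
The state is a dict: "time_s": time; "joint_pos": joint angles; "qd": joint speeds; "joint_torque": joint torques, N m; "tool_pos": TCP position; "tcp_rot": TCP orientation; "ft_force": force on the tool from outside, world axes, zero at the start; "ft_torque": the same for the moment, N m; "width": opening from 0.0 (shut) to 1.0 (fully open); "grip_force": force on a finger pad.
Only numpy, scipy, OpenCV 4.12 (cv2) and the standard library are available. Lean on these libraries where they do the work, as an engineer would, in place of code of your own. Each camera call takes 0.05 s, during which the arm holds its last target. There are 200 camera calls.

### The job

The four sugar sticks have slewed round on the corrugated cooling tray. Take the wooden pin rake by its handle, comb them straight so that each lies down in a groove of its own, then push them all along together with the rake, under the hinged flap, until you feel the hidden sprung stop bar give; the sticks are brittle, so go gently, do not ram the bar to its end, and never touch them with the gripper or arm. Finally put the rake back in its rest, and leave the other things where they are.

Things in the scene. Friction and masses are not known exactly. Their poses are not given: they have to be found in the camera images.
- pin_rake: wooden pin rake, 24 x 184 x 111 mm, 0.26 kg, alike both ways round, hanging pins down in its rest. Origin: tip of its middle pin; z up, x across the head, y along it. One row of five steel pins with round tips, 8 mm thick, 40 mm free length, at y -72, -36, 0, 36, 72 mm (36 mm pitch, as the tray's grooves), under a wooden head (24 mm thick, 184 mm long, z 40 to 58 mm)
- rake_grip (a point): middle of the rake's flat-sided wooden handle, 85 mm above the pin tips. The handle is 24 mm thick along the rake's x, 64 mm along its y, and stands from 58 to 111 mm above the tips; pinch it from above, closing along the rake's x, with 60 to 80 N (in a harder grip it creeps)
- cooling_tray: corrugated aluminium cooling tray, 250 x 156 mm, fixed. Origin on its underside, midway across, 112 mm from the open -x end; x along the grooves towards the flap, z up. Ridges at y -72, -36, 0, 36, 72 mm, tops at z 12 mm; four grooves between, at y -54, -18, 18, 54 mm: 5 mm flat floor at z 4 mm, sides rising 8 mm over 15.5 mm. A stick's axis is at z 10.5 mm in a groove, 18.5 mm across ridges
- flap_lip (a point): underside of the middle of the rolled lip (6 mm thick) of the hinged steel flap, 140 mm wide, over the +x end: at tray x +66 mm, 16 mm over the tray's underside when down. A light spring holds it down with about 1 N; sticks pushed along their grooves lift it and slide under, which takes 2 to 4 N in all
- stop_bar (a joint): travel (m) of the sprung stop bar across the tray under the flap: 0 free, 0.008 fully in. It pushes back with 2 N when first met and 0.4 N more per mm, then is hard. Where it stands is set differently each time and is neither reported nor in view: its free face is somewhere between tray x +83 and +109 mm
- rake_rest: the rake's rest, 64 x 196 x 65 mm, steel, fixed. Origin at the centre of its underside, y along its length. Two forked cheeks at y -84 and +84 mm, 8 mm thick, bear the ends of the rake's head on their notches at z 50 mm (pin tips then at z 10 mm); the forks' horns rise to z 65 mm and leave 32 mm in x for the 24 mm head
- stick_1: one of four alike barley-sugar sticks (amber, round, straight, 140 mm long, 13 mm diameter, about 50 g, hard and brittle). Origin at its middle, x along its length (either way round is the same). It lies askew across the ridges of the tray
- stick_2: one of four alike barley-sugar sticks (amber, round, straight, 140 mm long, 13 mm diameter, about 50 g, hard and brittle). Origin at its middle, x along its length (either way round is the same). It lies askew across the ridges of the tray
- stick_3: one of four alike barley-sugar sticks (amber, round, straight, 140 mm long, 13 mm diameter, about 50 g, hard and brittle). Origin at its middle, x along its length (either way round is the same). It lies askew across the ridges of the tray
- stick_4: one of four alike barley-sugar sticks (amber, round, straight, 140 mm long, 13 mm diameter, about 50 g, hard and brittle). Origin at its middle, x along its length (either way round is the same). It lies askew across the ridges of the tray
- ring_cutter_2: bystander, leave alone: steel ring cutter, 52 mm wide, 34 mm high; origin at the centre of its underside
- colour_bottle_5: bystander, leave alone: dropper bottle, 38 mm wide, 94 mm high, dark with a pointed cap; origin at the centre of its underside
- colour_bottle_3: bystander, leave alone: dropper bottle, 38 mm wide, 94 mm high; origin at the centre of its underside

How it is judged:
On the way, in this order (a step that is already met when the one before it is completed fails the run):
1. the rake is lifted out of its rest (z of pin_rake in the frame of rake_rest above 0.04 m), for 0.1 s.
2. each stick lies straight in a groove of its own, and together they press the sprung stop bar in by 1 mm or more (z of stick_1 in the frame of cooling_tray between 0.007 and 0.0125 m and angle between the x axis of each of stick_1, stick_2, stick_3, stick_4 and the x axis of cooling_tray, either way round below 0.06 rad and x of stick_1 in the frame of cooling_tray between 0.009 and 0.046 m and y of stick_1 in the frame of cooling_tray between -0.07 and 0.07 m and z of stick_2 in the frame of cooling_tray between 0.007 and 0.0125 m and x of stick_2 in the frame of cooling_tray between 0.009 and 0.046 m and y of stick_2 in the frame of cooling_tray between -0.07 and 0.07 m and x of stick_2 in the frame of stick_1 between -0.005 and 0.005 m and z of stick_3 in the frame of cooling_tray between 0.007 and 0.0125 m and x of stick_3 in the frame of cooling_tray between 0.009 and 0.046 m and y of stick_3 in the frame of cooling_tray between -0.07 and 0.07 m and x of stick_3 in the frame of stick_1 between -0.005 and 0.005 m and z of stick_4 in the frame of cooling_tray between 0.007 and 0.0125 m and x of stick_4 in the frame of cooling_tray between 0.009 and 0.046 m and y of stick_4 in the frame of cooling_tray between -0.07 and 0.07 m and x of stick_4 in the frame of stick_1 between -0.005 and 0.005 m and value of joint stop_bar above 0.001 m), for 0.1 s.
At the end, for the whole second after the job is handed in: Each stick lies in a groove of its own (axis below 12.5 mm over the tray's underside, within 0.06 rad of the groove), its end under the flap as far as the stop bar, all level within 5 mm; the rake is back in its rest, upright, head down in both forks; all at rest (z of stick_1 in the frame of cooling_tray between 0.007 and 0.0125 m and angle between the x axis of each of stick_1, stick_2, stick_3, stick_4 and the x axis of cooling_tray, either way round below 0.06 rad and x of stick_1 in the frame of cooling_tray between 0.009 and 0.046 m and y of stick_1 in the frame of cooling_tray between -0.07 and 0.07 m and z of stick_2 in the frame of cooling_tray between 0.007 and 0.0125 m and x of stick_2 in the frame of cooling_tray between 0.009 and 0.046 m and y of stick_2 in the frame of cooling_tray between -0.07 and 0.07 m and x of stick_2 in the frame of stick_1 between -0.005 and 0.005 m and z of stick_3 in the frame of cooling_tray between 0.007 and 0.0125 m and x of stick_3 in the frame of cooling_tray between 0.009 and 0.046 m and y of stick_3 in the frame of cooling_tray between -0.07 and 0.07 m and x of stick_3 in the frame of stick_1 between -0.005 and 0.005 m and z of stick_4 in the frame of cooling_tray between 0.007 and 0.0125 m and x of stick_4 in the frame of cooling_tray between 0.009 and 0.046 m and y of stick_4 in the frame of cooling_tray between -0.07 and 0.07 m and x of stick_4 in the frame of stick_1 between -0.005 and 0.005 m and angle between pin_rake's own z axis and vertical below 0.1 rad and z of pin_rake in the frame of rake_rest between 0.007 and 0.0135 m and x of pin_rake in the frame of rake_rest between -0.012 and 0.012 m and y of pin_rake in the frame of rake_rest between -0.012 and 0.012 m and angle between the y axis of pin_rake and the y axis of rake_rest, either way round below 0.12 rad and linear speed of each of stick_1, stick_2, stick_3, stick_4, pin_rake below 0.02 m/s); the robot touches nothing.
It fails at once if the gripper or arm touches a stick (contact force between any of the fingers, the arm and stick_1 above 0.3 N or contact force between any of the fingers, the arm and stick_2 above 0.3 N or contact force between any of the fingers, the arm and stick_3 above 0.3 N or contact force between any of the fingers, the arm and stick_4 above 0.3 N).
It fails at once if a brittle stick is pressed by the rake with more than 20 N (contact force between pin_rake and stick_1 above 20 N or contact force between pin_rake and stick_2 above 20 N or contact force between pin_rake and stick_3 above 20 N or contact force between pin_rake and stick_4 above 20 N).
It fails at once if the stop bar is rammed to the end of its travel (value of joint stop_bar above 0.0072 m).
It fails at once if another thing is moved by more than 20 mm (distance of any of ring_cutter_2, colour_bottle_5, colour_bottle_3 from where it was at the start of the episode above 0.02 m).
It also fails if it takes over 51 s, if anything falls off the work surface, if the arm or the gripper's body presses on something with over 40 N, if the wrist force passes 120 N, or if a joint passes its speed limit or range.

## Working session

There is one attempt and no reset: what is moved stays moved. The work goes in short steps, Python scripts to look and compute and a tool call to move; the robot and the scene stay as the last step left them, time stands still between calls to the robot, and variables do not carry over. Pictures are saved under pics/ and viewed, at most 10 in all, crops included, and the job is handed in when it is done.

Besides the shell and the picture viewer there is one more tool, called after "Request:" as name([rows], argument=value, ...), one row to a line, values as JSON. apply_moves: Moves the arm, as the interface text tells. Its arguments: {"type":"object","properties":{"delta_pos":{"type":"array"},"twist":{"type":"array"},"grip":{"type":"array"},"grip_force":{"type":"number"}},"required":["delta_pos","twist","grip"]}

```bash
mkdir -p pics && python3 - <<'E'
from cell import status, vision
import cv2,json,numpy as np
for n in ("top","scene"):
    im=vision.snapshot(n); cv2.imwrite(f"pics/{n}0.png",cv2.resize(im,(800,600),interpolation=cv2.INTER_CUBIC))
    m=vision.camera_model(n); print(n,{k:np.round(v,3).tolist() for k,v in m.items() if k!='x'})
s=status.read_state(); print(s)
E
```

```text
top {'fx': 467.564, 'fy': 467.564, 'cx': 250.176, 'cy': 186.872, 'camera_from_world': [[-0.029, -0.999, 0.027, 0.034], [0.996, -0.026, 0.08, -0.444], [-0.079, 0.029, 0.996, -1.097], [0.0, 0.0, 0.0, 1.0]]}
scene {'fx': 439.285, 'fy': 439.285, 'cx': 259.652, 'cy': 193.187, 'camera_from_world': [[0.737, -0.675, 0.021, -0.286], [0.379, 0.439, 0.814, -0.238], [-0.559, -0.593, 0.58, -0.824], [0.0, 0.0, 0.0, 1.0]]}
{'time_s': 0.1, 'joint_pos': array([-1.26101484,  0.46829583, -0.01160003,  1.60351084,  0.00597976,
        1.07138786, -0.05631872]), 'qd': array([-0.00114275, -0.00143356, -0.00043718, -0.00298873,  0.00068908,
        0.00095395,  0.00019509]), 'joint_torque': array([ 4.64772002e-04, -5.21648633e+01, -1.27767044e-02, -2.44368982e+01,
       -5.68367634e-02,  1.40223460e-02,  3.80528445e-05]), 'tool_pos': array([0.22446279, 0.60946675, 0.21373979]), 'tcp_rot': array([-3.14002839e+00,  9.73610986e-05,  2.78871576e+00]), 'ft_force': array([ 0.05140651,  0.01311111, -0.44947342]), 'ft_torque': array([-0.01802832,  0.00998845,  0.01596782]), 'grip_force': 0.0, 'width': 0.9957440850506666}
```

View pics/top0.png

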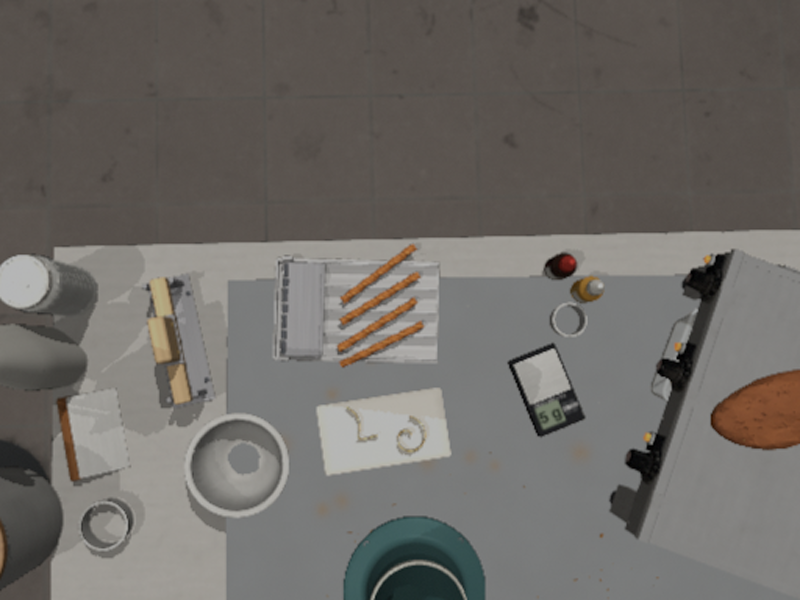

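View pics/scene0.png

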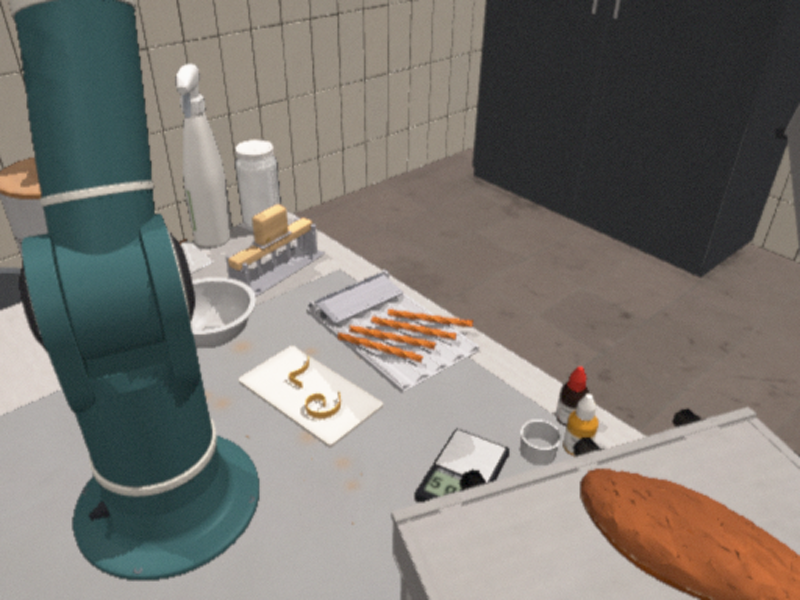

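The top view shows the tray around (357,310), with the flap on its left (+y world). The sticks are at (340–420, 250–365), the rake and rest near (180,340), and the bottles and cutter at (560–590, 265–320). I'll enlarge the rest and tray.

```bash
cat > h.py <<'E'
import numpy as np,cv2
from cell import vision
def ray(n,u,v,z):
    m=vision.camera_model(n);T=np.array(m["camera_from_world"]);R=T[:3,:3];c=-R.T@T[:3,3]
    d=R.T@np.array([(u-m["cx"])/m["fx"],-(v-m["cy"])/m["fy"],-1.])
    return c+d*(z-c[2])/d[2]
def proj(n,p):
    m=vision.camera_model(n);T=np.array(m["camera_from_world"]);q=T[:3,:3]@np.array(p)+T[:3,3]
    return np.array([m["cx"]+m["fx"]*q[0]/-q[2],m["cy"]-m["fy"]*q[1]/-q[2]])
def crop(n,x0,y0,w,h,k,f):
    im=vision.snapshot(n);c=im[y0:y0+h,x0:x0+w];cv2.imwrite(f,cv2.resize(c,None,fx=k,fy=k,interpolation=cv2.INTER_CUBIC))
E
python3 -c "
from h import *
crop('top',90,150,200,120,4,'pics/t1.png')"
```

```text
(no output)
```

View pics/t1.png

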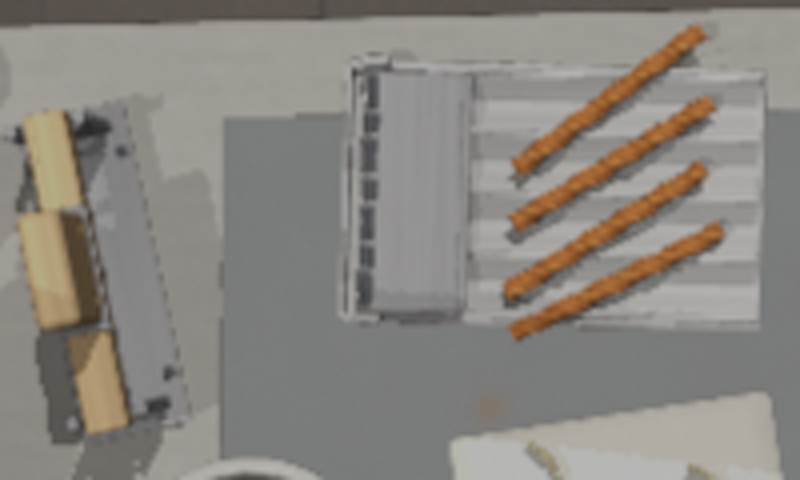

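The crop shows the handle top centred at about (50,270), with the head ends at (46,112) and (107,431). The tray's open-end corners are (766,72) and (760,328), and the lip edge is at x≈470. Stick ends are roughly (517,168)-(702,34), (512,224)-(712,104), (508,294)-(704,172) and (516,332)-(720,234).

```bash
cat > meas.py <<'E'
from h import *
from scipy.optimize import least_squares
C=lambda c:(89.6+c[0]/4,149.6+c[1]/4)
fr=lambda p,q:np.array([p[0]+np.cos(p[2])*q[0]-np.sin(p[2])*q[1],p[1]+np.sin(p[2])*q[0]+np.cos(p[2])*q[1],q[2]])
def fit(pts,x0):
    r=least_squares(lambda p:np.concatenate([proj('top',fr(p,q))-C(c) for q,c in pts]),x0)
    print(np.round(r.x,4),'res px',np.round(r.fun,1)); return r.x
# tray: x -> world +y ; y -> world -x
tray=fit([((-.112,-.078,.010),(766,72)),((-.112,.078,.010),(760,328)),((.064,-.070,.022),(475,73)),((.064,.070,.022),(466,321))],[.6,0,np.pi/2])
c,s=np.cos(tray[2]),np.sin(tray[2])
def inT(P): d=P[:2]-tray[:2]; return np.array([c*d[0]+s*d[1],-s*d[0]+c*d[1]])
for a,b in [((517,168),(702,34)),((512,224),(712,104)),((508,294),(704,172)),((516,332),(720,234))]:
    A,B=[inT(ray('top',*C(k),.0185)) for k in (a,b)]
    print('stick',np.round(A,3),np.round(B,3),'mid',np.round((A+B)/2,3),'len',round(np.linalg.norm(A-B),3),'deg',round(np.degrees(np.arctan2(*(A-B)[::-1])),1))
# rake
ht=.121;hz=.068
H=[ray('top',*C(k),ht)for k in((20,213),(62,210),(82,323),(40,330))];print('handle',np.round(np.mean(H,0),4),np.round(H,3).tolist())
E=[ray('top',*C(k),hz)for k in((24,115),(68,109),(127,428),(88,434))];print('head',np.round(np.mean(E,0),4),np.round(E,3).tolist())
e=(E[0]+E[1])/2-(E[2]+E[3])/2;print('len',np.linalg.norm(e),'yaw head deg',np.degrees(np.arctan2(e[1],e[0])))
E
python3 meas.py
```

```text
[0.4171 0.0614 1.5275] res px [-0.1 -0.1  0.8  0.9 -0.9  1.   0.1 -1.8]
stick [ 0.036 -0.017] [-0.073 -0.099] mid [-0.018 -0.058] len 0.136 deg 37.0
stick [0.038 0.017] [-0.079 -0.057] mid [-0.02 -0.02] len 0.139 deg 32.0
stick [0.04  0.058] [-0.075 -0.016] mid [-0.018  0.021] len 0.137 deg 32.8
stick [0.035 0.08 ] [-0.085  0.021] mid [-0.025  0.05 ] len 0.134 deg 26.5
handle [0.3808 0.3419 0.121 ] [[0.411, 0.358, 0.121], [0.412, 0.336, 0.121], [0.352, 0.326, 0.121], [0.349, 0.348, 0.121]]
head [0.3808 0.3428 0.068 ] [[0.469, 0.372, 0.068], [0.472, 0.347, 0.068], [0.292, 0.315, 0.068], [0.29, 0.337, 0.068]]
len 0.18265853685762654 yaw head deg 10.533020007304891
```

```bash
python3 - <<'E'
from h import *
for n,u,v,zs in [('scene',212,240,(0,)),('scene',258,225,(0,)),('scene',188,75,(.2,.25,.3)),('scene',256,145,(.12,.15,.18)),('top',28,282,(.12,.15,.18)),('top',85,358,(.15,.2)),('top',60,520,(.1,.2))]:
    for z in zs: print(n,u,v,z,np.round(ray(n,u/1.5625,v/1.5625,z),3))
E
```

```text
scene 212 240 0 [0.349 0.511 0.   ]
scene 258 225 0 [0.449 0.504 0.   ]
scene 188 75 0.2 [0.518 0.855 0.2  ]
scene 188 75 0.25 [0.447 0.705 0.25 ]
scene 188 75 0.3 [0.376 0.555 0.3  ]
scene 256 145 0.12 [0.519 0.599 0.12 ]
scene 256 145 0.15 [0.482 0.535 0.15 ]
scene 256 145 0.18 [0.446 0.472 0.18 ]
top 28 282 0.12 [0.463 0.521 0.12 ]
top 28 282 0.15 [0.46  0.507 0.15 ]
top 28 282 0.18 [0.457 0.493 0.18 ]
top 85 358 0.15 [0.358 0.432 0.15 ]
top 85 358 0.2 [0.358 0.412 0.2  ]
top 60 520 0.1 [0.139 0.484 0.1  ]
top 60 520 0.2 [0.16  0.442 0.2  ]
```

Request:
apply_moves([
  [0,0,-0.04],
  [0,0,-0.05],
  [0,0,-0.05],
  [0,0,-0.05],
  [0,0,-0.04],
  [0,0,0],
  [0,0,0],
  [0,0,0],
  [0,0,0],
  [-0.015,-0.042,0],
  [-0.015,-0.042,0],
  [-0.015,-0.042,0],
  [-0.015,-0.042,0],
  [-0.015,-0.042,0],
  [-0.015,-0.042,0],
  [-0.015,-0.04,0],
  [0,0,0],
  [0,0,0],
], twist=[0,0,0,0,0,-7.7,-7.7,-7.7,-7.6,0,0,0,0,0,0,0,0,0], grip=[60,60,60,60,60,60,60,60,60,60,60,60,60,60,60,60,60,60], grip_force=60)

```text
time_s: 2.4
tool_pos: [0.3804, 0.3425, 0.4445]
tcp_rot: [3.141, -0.0, -2.958]
ft_force: [-0.3, 0.0, -0.4]
width: 0.597
grip_force: 0.0
```

Request:
apply_moves([
  [0,0,0.04],
  [0,0,0.05],
  [0,0,0.05],
  [0,0,0.05],
  [0,0,0.05],
  [0,0,0.04],
  [0,0,0.03],
  [0,0,0],
  [0,0,0],
], twist=[0,0,0,0,0,0,0,0,0], grip=[60,60,60,60,60,60,60,60,60])

```text
time_s: 3.52
tool_pos: [0.3811, 0.3432, 0.1355]
tcp_rot: [3.141, 0.001, -2.957]
ft_force: [0.1, 0.3, 0.2]
width: 0.603
grip_force: 0.0
```

```bash
python3 - <<'E'
from h import *
a=vision.snapshot('scene')[90:210,110:260]; b=vision.snapshot('top')[140:280,60:200]
f=lambda i:cv2.resize(i,(400,400*i.shape[0]//i.shape[1]),interpolation=cv2.INTER_CUBIC)
A,B=f(a),f(b);o=np.zeros((400,800,3),np.uint8);o[:A.shape[0],:400]=A;o[:B.shape[0],400:]=B[:400];cv2.imwrite('pics/g1.png',o)
E
```

```text
(no output)
```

View pics/g1.png

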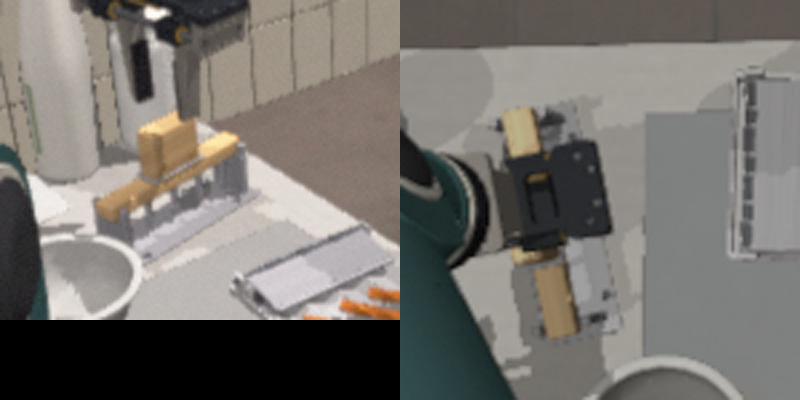

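The fingers, at (142,75) and (187,90) in the left panel, straddle the handle top at (165,130), and the gripper is clear of the bottle. I'll go down and close.

Request:
apply_moves([
  [0,0,0.02],
  [0,0,0.02],
  [0,0,0.017],
  [0,0,0],
  [0,0,0],
  [0,0,0],
  [0,0,0],
  [0,0,0],
  [0,0,0],
], twist=[0,0,0,0,0,0,0,0,0], grip=[60,60,60,60,0,0,0,0,0], grip_force=60)

```text
time_s: 4.75
tool_pos: [0.3813, 0.3427, 0.0782]
tcp_rot: [3.14, 0.001, -2.958]
ft_force: [0.1, 1.7, 4.5]
width: 0.261
grip_force: 60.0
```

Request:
apply_moves([
  [0,0,-0.01],
  [0,0,-0.02],
  [0,0,-0.03],
  [0,0,-0.03],
  [0,0,-0.03],
  [0,0,0],
  [0,0,0],
  [-0.008,-0.049,0],
  [-0.008,-0.049,0],
  [-0.008,-0.049,0],
  [-0.008,-0.049,0],
  [-0.008,-0.049,0],
  [-0.008,-0.05,0],
  [0,0,0.02],
  [0,0,0.02],
  [0,0,0.02],
  [0,0,0],
  [0,0,0],
], twist=[0,0,0,0,0,6.5,6.5,0,0,0,0,0,0,0,0,0,0,0], grip=[0,0,0,0,0,0,0,0,0,0,0,0,0,0,0,0,0,0])

```text
time_s: 7.0
tool_pos: [0.416, 0.0449, 0.1381]
tcp_rot: [3.142, 0.0, 3.097]
ft_force: [-1.3, -0.0, -3.4]
width: 0.259
grip_force: 60.0
```

```bash
cat > two.py <<'E'
import sys
from h import *
f=sys.argv[1]
a=vision.snapshot('scene')[165:265,190:320]; b=vision.snapshot('top')[150:250,160:290]
o=np.vstack([cv2.resize(i,(780,600),interpolation=cv2.INTER_CUBIC)[::1] for i in (a,)]);cv2.imwrite(f'pics/{f}s.png',o)
cv2.imwrite(f'pics/{f}t.png',cv2.resize(b,(780,600),interpolation=cv2.INTER_CUBIC))
E
python3 two.py a
```

```text
(no output)
```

View pics/as.png

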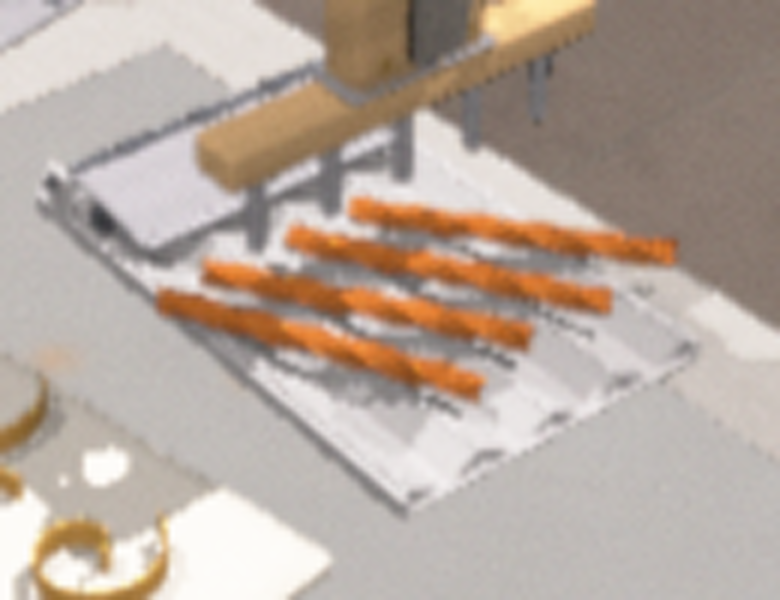

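The pin tips show at (259,245), (331,210), (402,177), (472,147) and (538,120), 4 cm above the tray. The tray corners are at (405,510) and (695,348). I'll compare these with the predictions.

```bash
cat >> meas.py <<'E'
print('--- scene check')
S=lambda c:np.array((189.6+c[0]/6,164.6+c[1]/6))
def rs(c,z): return np.round(inT(ray('scene',*S(c),z)),4)
r=np.array([.416,.0449]);
for y,c in zip((.072,.036,0,-.036,-.072),((259,245),(331,210),(402,177),(472,147),(538,120))):print('pin',y,rs(c,.0715), inT(r).round(4))
print('corners exp(-.112,+-.078)',rs((405,510),.006),rs((695,350),.006))
for a,b in [((352,210),(676,250)),((290,240),(608,298)),((205,272),(530,335)),((160,302),(480,385))]:
    A,B=rs(a,.0185),rs(b,.0185);print('stick',A,B,'mid',(A+B)/2,np.linalg.norm(A-B).round(3),np.degrees(np.arctan2(*(A-B)[::-1])).round(1))
E
python3 meas.py | sed -n '/scene/,$p'
```

```text
--- scene checkTraceback (most recent call last):
  File "meas.py", line 24, in <module>
    for y,c in zip((.072,.036,0,-.036,-.072),((259,245),(331,210),(402,177),(472,147),(538,120))):print('pin',y,rs(c,.0715), inT(r).round(4))
                                                                                                                ~~^^^^^^^^^
  File "meas.py", line 22, in rs
    def rs(c,z): return np.round(inT(ray('scene',*S(c),z)),4)
                                 ~~~^^^^^^^^^^^^^^^^^^^^^^
  File "meas.py", line 11, in inT
    def inT(P): d=P[:2]-tray[:2]; return np.array([c*d[0]+s*d[1],-s*d[0]+c*d[1]])
                                                   ~^~~~~
TypeError: can't multiply sequence by non-int of type 'numpy.float64'
```

```bash
sed -i 's/^c,s=np.cos(tray\[2\]),np.sin(tray\[2\])/ct,st=np.cos(tray[2]),np.sin(tray[2])/; s/\[c\*d\[0\]+s\*d\[1\],-s\*d\[0\]+c\*d\[1\]\]/[ct*d[0]+st*d[1],-st*d[0]+ct*d[1]]/' meas.py && python3 meas.py | sed -n '/scene/,$p'
```

```text
--- scene check
pin 0.072 [-0.0178  0.0709] [-0.0165  0.0004]
pin 0.036 [-0.0172  0.0355] [-0.0165  0.0004]
pin 0 [-0.0173 -0.0002] [-0.0165  0.0004]
pin -0.036 [-0.0188 -0.0355] [-0.0165  0.0004]
pin -0.072 [-0.021  -0.0693] [-0.0165  0.0004]
corners exp(-.112,+-.078) [-0.1121  0.0755] [-0.1128 -0.0756]
stick [ 0.0338 -0.0163] [-0.0715 -0.1042] mid [-0.01885 -0.06025] 0.137 39.9
stick [0.0334 0.017 ] [-0.0774 -0.0599] mid [-0.022   -0.02145] 0.135 34.8
stick [0.0377 0.0574] [-0.0754 -0.0192] mid [-0.01885  0.0191 ] 0.137 34.1
stick [0.033  0.0832] [-0.0862  0.0165] mid [-0.0266   0.04985] 0.137 29.2
```

Request:
apply_moves([
  [0,0.001,0.014],
  [0,0,0.01],
  [0,0,0.006],
  [0,0,0.004],
  [0,0,0.004],
  [0,0,0.004],
  [0,0,0],
], twist=[0,0,0,0,0,0,0], grip=[0,0,0,0,0,0,0])

```text
time_s: 7.98
tool_pos: [0.4159, 0.0461, 0.0954]
tcp_rot: [-3.141, -0.0, 3.098]
ft_force: [0.1, -0.4, -4.6]
width: 0.26
grip_force: 60.0
```

Request:
apply_moves([
  [0,0,0.003],
  [0,0,0.003],
  [0,0,0.003],
  [0,0,0.003],
  [0,0,0],
  [0,0,0],
], twist=[0,0,0,0,0,0], grip=[0,0,0,0,0,0])

```text
time_s: 8.72
tool_pos: [0.4161, 0.0461, 0.0836]
tcp_rot: [-3.142, 0.0, 3.098]
ft_force: [0.5, 0.8, -2.8]
width: 0.258
grip_force: 60.0
```

```bash
python3 two.py b
```

```text
(no output)
```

View pics/bs.png

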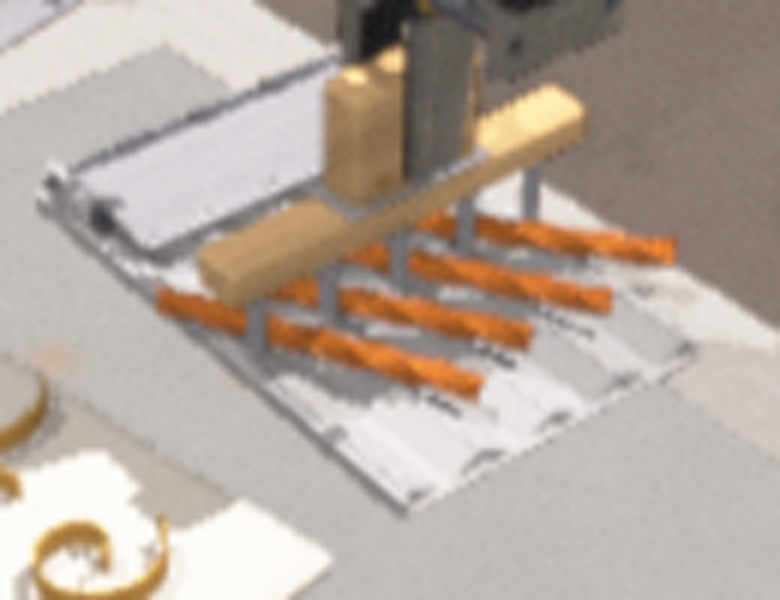

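The pins stand between the sticks, one stick per gap. Now I'll comb towards the open end.

Request:
apply_moves([
  [0,0,0.001],
  [0,-0.003,0],
  [0,-0.003,0],
  [0,-0.004,0],
  [0,-0.004,0],
  [0,-0.004,0],
  [0,-0.004,0],
  [0,-0.004,0],
  [0,0,0],
], twist=[0,0,0,0,0,0,0,0,0], grip=[0,0,0,0,0,0,0,0,0])

```text
time_s: 9.95
tool_pos: [0.4148, 0.0198, 0.0826]
tcp_rot: [-3.141, -0.0, 3.097]
ft_force: [0.5, -0.7, -3.9]
width: 0.259
grip_force: 60.0
```

Request:
apply_moves([
  [0,-0.004,0],
  [0,-0.004,0],
  [0,-0.004,0],
  [0,-0.004,0],
  [0,-0.004,0],
  [0,-0.004,0],
  [0,-0.004,0],
  [0,-0.003,0],
  [0,0,0],
], twist=[0,0,0,0,0,0,0,0,0], grip=[0,0,0,0,0,0,0,0,0])

```text
time_s: 11.08
tool_pos: [0.4135, -0.0111, 0.0826]
tcp_rot: [-3.142, 0.0, 3.097]
ft_force: [-0.1, 0.0, -3.5]
width: 0.254
grip_force: 60.0
```

```bash
python3 two.py c
```

```text
(no output)
```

View pics/cs.png

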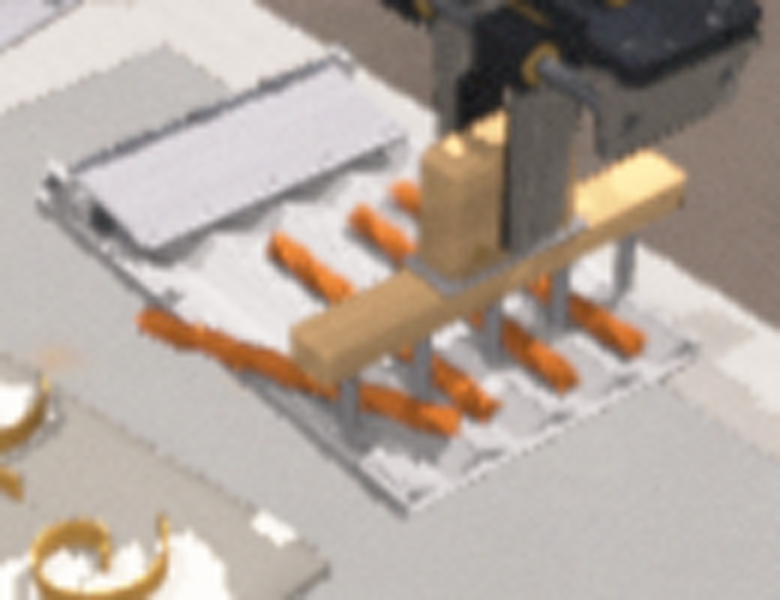

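Three sticks have dropped into their grooves. The near one (stick 4) is still askew, from (140,320) to (455,420), but it is inside the outer pin. Now I'll comb the other way.

Request:
apply_moves([
  [0,0.003,0],
  [0,0.004,0],
  [0,0.005,0],
  [0,0.005,0],
  [0,0.005,0],
  [0,0.005,0],
  [0,0.005,0],
  [0,0.005,0],
  [0,0.005,0],
  [0,0.005,0],
  [0,0.005,0],
  [0,0.005,0],
  [0,0.005,0],
  [0,0.005,0],
  [0,0.005,0],
  [0,0.005,0],
  [0,0,0],
], twist=[0,0,0,0,0,0,0,0,0,0,0,0,0,0,0,0,0], grip=[0,0,0,0,0,0,0,0,0,0,0,0,0,0,0,0,0])

```text
time_s: 13.3
tool_pos: [0.417, 0.0665, 0.0826]
tcp_rot: [3.141, 0.0, 3.098]
ft_force: [0.1, -0.3, -3.8]
width: 0.258
grip_force: 60.0
```

Request:
apply_moves([
  [0,0.005,0],
  [0,0.005,0],
  [0,0.005,0],
  [0,0.004,0],
  [0,0.003,0],
  [0,0,0],
], twist=[0,0,0,0,0,0], grip=[0,0,0,0,0,0])

```text
time_s: 14.05
tool_pos: [0.4179, 0.0883, 0.0826]
tcp_rot: [3.142, 0.0, 3.098]
ft_force: [0.0, 0.4, -4.3]
width: 0.258
grip_force: 60.0
```

```bash
python3 two.py d
```

```text
(no output)
```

View pics/ds.png

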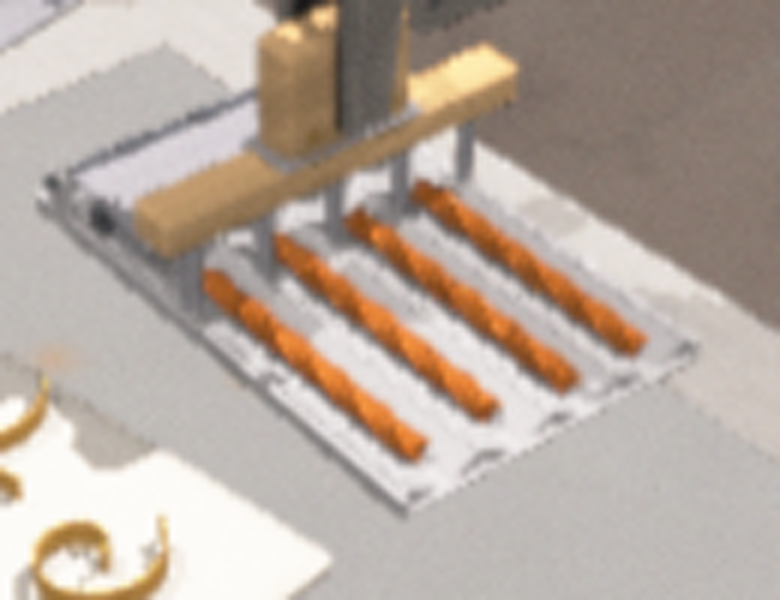

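All four sticks now lie straight, one per groove. Their near ends are at (415,452), (488,410), (570,378) and (637,345).

```bash
cat >> meas.py <<'E'
print('--- ends')
for k in ((415,455),(488,411),(571,378),(637,345)): print(rs(k,.0105))
for k in ((212,275),(282,240),(357,212),(420,188)): print(rs(k,.0145))
print(inT(np.array([.4179,.0883])))
E
python3 meas.py | sed -n '/ends/,$p'
```

```text
--- ends
[-0.0948  0.0563]
[-0.0929  0.0179]
[-0.0983 -0.0208]
[-0.0997 -0.0554]
[0.0386 0.0534]
[0.0397 0.0164]
[ 0.0356 -0.0205]
[ 0.0323 -0.0526]
[0.02695199 0.00037108]
```

Request:
apply_moves([
  [0,0,-0.01],
  [0,0,-0.02],
  [0,0,-0.02],
  [-0.003,-0.024,0],
  [-0.003,-0.024,0],
  [-0.003,-0.025,0],
  [-0.003,-0.024,0],
  [-0.003,-0.024,0],
  [-0.0034,-0.024,0],
  [0,0,0],
  [0,0,0.02],
  [0,0,0.02],
  [0,0,0.01],
  [0,0,0.0064],
  [0,0,0],
  [0,0,0],
], twist=[0,0,0,0,0,0,0,0,0,0,0,0,0,0,0,0], grip=[0,0,0,0,0,0,0,0,0,0,0,0,0,0,0,0])

```text
time_s: 16.15
tool_pos: [0.4304, -0.0576, 0.0767]
tcp_rot: [3.141, 0.001, 3.098]
ft_force: [0.4, 0.4, -2.4]
width: 0.259
grip_force: 60.0
```

```bash
python3 two.py e; python3 -c "
from cell import status
from h import *
print(status.read_state()['ft_force'])"
```

```text
[ 0.39969894  0.02602015 -2.26426427]
```

View pics/es.png

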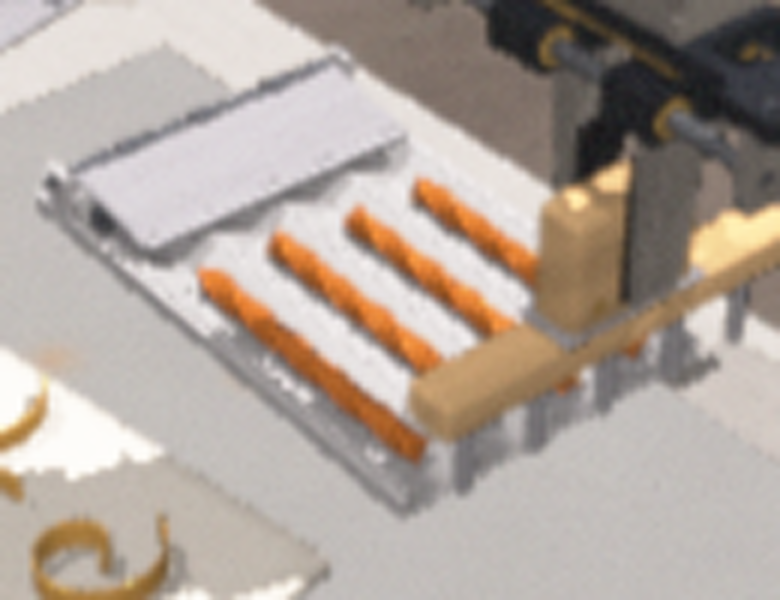

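The pins now stand behind the stick ends in line with the grooves. Now the gentle push, reading the force along y.

Request:
apply_moves([
  [0,0.003,0],
  [0,0.004,0],
  [0,0.003,0],
  [0,0.003,0],
  [0,0.003,0],
  [0,0.003,0],
  [0,0.003,0],
  [0,0.003,0],
  [0,0.003,0],
  [0,0.003,0],
  [0,0.003,0],
], twist=[0,0,0,0,0,0,0,0,0,0,0], grip=[0,0,0,0,0,0,0,0,0,0,0])

```text
time_s: 17.62
tool_pos: [0.4314, -0.0234, 0.0762]
tcp_rot: [3.142, 0.0, 3.098]
ft_force: [-0.4, -0.7, -2.7]
width: 0.257
grip_force: 60.0
```

Request:
apply_moves([
  [0,0.002,0],
  [0,0.002,0],
  [0,0.002,0],
  [0,0.002,0],
], twist=[0,0,0,0], grip=[0,0,0,0])

```text
time_s: 18.12
tool_pos: [0.4318, -0.0155, 0.0762]
tcp_rot: [3.142, 0.0, 3.098]
ft_force: [0.1, -1.0, -3.0]
width: 0.254
grip_force: 60.0
```

Request:
apply_moves([
  [0,0.002,0],
  [0,0.002,0],
  [0,0.002,0],
], twist=[0,0,0], grip=[0,0,0])

```text
time_s: 18.5
tool_pos: [0.432, -0.0099, 0.0762]
tcp_rot: [-3.141, 0.0, 3.098]
ft_force: [-0.6, -1.2, -2.9]
width: 0.257
grip_force: 60.0
```

Request:
apply_moves([
  [0,0.002,0],
  [0,0.002,0],
  [0,0.002,0],
], twist=[0,0,0], grip=[0,0,0])

```text
time_s: 18.88
tool_pos: [0.4323, -0.0035, 0.0762]
tcp_rot: [3.142, 0.0, 3.098]
ft_force: [-0.1, -1.5, -2.5]
width: 0.258
grip_force: 60.0
```

Request:
apply_moves([
  [0,0.001,0],
  [0,0.001,0],
], twist=[0,0], grip=[0,0])

```text
time_s: 19.12
tool_pos: [0.4324, -0.0016, 0.0762]
tcp_rot: [3.142, 0.0, 3.098]
ft_force: [0.2, -1.4, -3.2]
width: 0.262
grip_force: 60.0
```

```bash
python3 two.py f && python3 - <<'E'
import cv2,numpy as np
from cell import status
print(status.read_state()['ft_force'])
im=cv2.imread('pics/ft.png');h=cv2.cvtColor(im,cv2.COLOR_BGR2HSV);m=cv2.inRange(h,(3,140,60),(16,255,255))
n,l,s,c=cv2.connectedComponentsWithStats(m)
print([ (s[i].tolist(),c[i].round(1).tolist()) for i in range(1,n) if s[i][4]>400])
E
```

```text
[ 0.12464274 -0.98950365 -3.29492601]
[([290, 142, 57, 25, 1233], [317.8, 153.9]), ([288, 231, 58, 27, 1266], [315.8, 244.3]), ([436, 237, 58, 23, 1048], [465.6, 247.1]), ([284, 323, 213, 30, 4629], [390.1, 337.0]), ([283, 417, 212, 29, 4614], [387.9, 431.1])]
```

Request:
apply_moves([
  [0,0.001,0],
  [0,0.001,0],
], twist=[0,0], grip=[0,0])

```text
time_s: 19.48
tool_pos: [0.4324, 0.0003, 0.0762]
tcp_rot: [-3.142, 0.0, 3.098]
ft_force: [-0.3, -0.5, -3.2]
width: 0.26
grip_force: 60.0
```

Request:
apply_moves([
  [0,0.001,0],
  [0,0.001,0],
], twist=[0,0], grip=[0,0])

```text
time_s: 19.73
tool_pos: [0.4326, 0.0024, 0.0762]
tcp_rot: [3.142, 0.0, 3.098]
ft_force: [-0.1, -0.1, -3.7]
width: 0.26
grip_force: 60.0
```

Request:
apply_moves([
  [0,0.001,0],
  [0,0.001,0],
], twist=[0,0], grip=[0,0])

```text
time_s: 19.98
tool_pos: [0.4326, 0.0039, 0.0762]
tcp_rot: [-3.141, 0.0, 3.097]
ft_force: [-1.2, -2.9, -2.4]
width: 0.259
grip_force: 60.0
```

Request:
apply_moves([
  [0,0.001,0],
  [0,0.001,0],
], twist=[0,0], grip=[0,0])

```text
time_s: 20.23
tool_pos: [0.4327, 0.0059, 0.0762]
tcp_rot: [-3.141, 0.0, 3.097]
ft_force: [-0.4, -3.5, -2.5]
width: 0.261
grip_force: 60.0
```

Request:
apply_moves([
  [0,0.001,0],
  [0,0,0],
  [0,0,0],
], twist=[0,0,0], grip=[0,0,0])

```text
time_s: 20.6
tool_pos: [0.4327, 0.0072, 0.0762]
tcp_rot: [-3.141, -0.0, 3.098]
ft_force: [-0.2, -4.6, -3.2]
width: 0.257
grip_force: 60.0
```

```bash
python3 - <<'E'
from h import *
from cell import status
F=[]
for i in range(6):
    im=vision.snapshot('top');F.append(status.read_state()['ft_force'])
print(np.mean(F,0),np.std(F,0))
h=cv2.cvtColor(cv2.resize(im[150:250,160:290],(780,600),interpolation=cv2.INTER_CUBIC),cv2.COLOR_BGR2HSV);m=cv2.inRange(h,(3,140,60),(16,255,255))
n,l,s,c=cv2.connectedComponentsWithStats(m)
print([ (s[i].tolist(),c[i].round(1).tolist()) for i in range(1,n) if s[i][4]>400])
E
```

```text
[-0.18537869 -4.44145452 -2.70404509] [0.85177488 0.36082419 0.35076789]
[([290, 141, 32, 24, 690], [305.2, 152.9]), ([288, 232, 31, 25, 632], [302.5, 244.3]), ([410, 236, 51, 21, 902], [434.7, 246.7]), ([284, 323, 183, 29, 3964], [375.0, 336.5]), ([282, 415, 179, 31, 3822], [370.5, 430.6])]
```

The bar gave at TCP y≈0.003. It is now about 3.5 mm in and held, at about 4.4 N. I'll back off slowly, lift, and carry the rake back.

Request:
apply_moves([
  [0,-0.001,0],
  [0,-0.001,0],
  [0,-0.001,0],
  [0,-0.001,0],
  [0,-0.001,0],
  [0,-0.001,0],
  [0,-0.002,0],
  [0,-0.004,0],
  [0,-0.008,0],
  [0,0,-0.01],
  [0,0,-0.03],
  [0,0,-0.04],
  [0,0,-0.04],
  [0,0,0],
], twist=[0,0,0,0,0,0,0,0,0,0,0,0,0,0], grip=[0,0,0,0,0,0,0,0,0,0,0,0,0,0])

```text
time_s: 22.65
tool_pos: [0.434, -0.0125, 0.1992]
tcp_rot: [3.139, 0.007, 3.098]
ft_force: [0.5, 0.6, -3.8]
width: 0.257
grip_force: 60.0
```

Request:
apply_moves([
  [0.008,0.043,0],
  [0.008,0.044,0],
  [0.008,0.044,0],
  [0.008,0.044,0],
  [0.008,0.044,0],
  [0.008,0.044,0],
  [0.009,0.045,0],
  [0.009,0.045,0],
  [0,0,0],
  [0,0,0],
  [0,0,0],
], twist=[0,0,0,0,0,0,0,0,-6.5,-6.5,0], grip=[0,0,0,0,0,0,0,0,0,0,0])

```text
time_s: 24.02
tool_pos: [0.3807, 0.3422, 0.1947]
tcp_rot: [-3.14, -0.002, -2.96]
ft_force: [0.3, -0.3, -3.3]
width: 0.262
grip_force: 60.0
```

```bash
python3 two.py g && python3 - <<'E'
from h import *
import cell
im=cv2.imread('pics/gt.png')
h=cv2.cvtColor(im,cv2.COLOR_BGR2HSV);m=cv2.inRange(h,(3,140,60),(16,255,255))
n,l,s,c=cv2.connectedComponentsWithStats(m)
for i in range(1,n):
    if s[i][4]>400:
        a=ray('top',159.6+(s[i][0]+s[i][2])/6,149.6+c[i][1]/6,.0105); d=a[:2]-[.4171,.0614]
        print(s[i].tolist(),'rear end tray x,y',round(.0433*d[0]+.9991*d[1],4),round(-.9991*d[0]+.0433*d[1],4))
p=cell.status.read_state();print(p['tool_pos'],p['tcp_rot'])
p['tool_pos']
y=p['tcp_rot'][2];d=np.array([.3813,.3427])-p['tool_pos'][:2]
print('tool dx,dy',d@[np.cos(y),np.sin(y)],d@[np.sin(y),-np.cos(y)],'dyaw',np.degrees((-2.958-y+np.pi)%(2*np.pi)-np.pi))
E
```

```text
[289, 141, 290, 33, 6497] rear end tray x,y -0.0521 -0.0567
[288, 232, 289, 32, 6426] rear end tray x,y -0.0518 -0.0206
[284, 322, 292, 32, 6449] rear end tray x,y -0.0519 0.0155
[283, 415, 290, 32, 6471] rear end tray x,y -0.0513 0.0528
[0.38112999 0.34232535 0.19529174] [-3.14070997e+00 -1.35539090e-03 -2.96114733e+00]
tool dx,dy -0.00023448549187739037 0.0003380511566426981 dyaw 0.18032871539556244
```

Request:
apply_moves([
  [0,0,0.02],
  [0,0,0.03],
  [0,0,0.025],
  [0,0,0.015],
  [0,0,0.01],
  [0,0,0.006],
  [0,0,0],
  [0,0,0.003],
  [0,0,0.003],
  [0,0,0.002],
  [0,0,0],
  [0,0,0],
], twist=[0,0,0,0,0,0,0,0,0,0,0,0], grip=[0,0,0,0,0,0,0,0,0,0,0,0])

```text
time_s: 25.62
tool_pos: [0.3815, 0.3429, 0.0822]
tcp_rot: [3.142, 0.0, -2.959]
ft_force: [-0.1, 1.2, -2.4]
width: 0.254
grip_force: 60.0
```

Request:
apply_moves([
  [0,0,0.002],
  [0,0,0.0015],
  [0,0,0],
  [0,0,0],
], twist=[0,0,0,0], grip=[0,0,0,0])

```text
time_s: 26.12
tool_pos: [0.3815, 0.3429, 0.0787]
tcp_rot: [-3.142, 0.0, -2.959]
ft_force: [-0.5, -0.1, -4.0]
width: 0.257
grip_force: 60.0
```

Request:
apply_moves([
  [0,0,0.001],
  [0,0,0],
  [0,0,0],
], twist=[0,0,0], grip=[0,0,0])

```text
time_s: 26.5
tool_pos: [0.3816, 0.343, 0.0782]
tcp_rot: [3.141, 0.0, -2.959]
ft_force: [-1.7, -1.4, 5.8]
width: 0.255
grip_force: 60.0
```

It is seated: Fz went from −4 N to +6 N at the original height. I'll release and withdraw.

Request:
apply_moves([
  [0,0,0],
  [0,0,0],
  [0,0,0],
  [0,0,0],
  [0,0,-0.01],
  [0,0,-0.02],
  [0,0,-0.03],
  [0,0,-0.04],
  [0,0,-0.05],
  [0,0,-0.05],
  [0,0,-0.05],
  [0,0,0],
  [0,0,0],
], twist=[0,0,0,0,0,0,0,0,0,0,0,0,0], grip=[40,60,60,60,60,60,60,60,60,60,60,60,60])

```text
time_s: 28.12
tool_pos: [0.381, 0.3425, 0.3275]
tcp_rot: [-3.141, -0.0, -2.959]
ft_force: [0.2, -0.5, -0.7]
width: 0.601
grip_force: 0.0
```

```bash
python3 - <<'E'
from h import *
a=vision.snapshot('scene')[100:250,130:330]
cv2.imwrite('pics/end.png',cv2.resize(a,(800,600),interpolation=cv2.INTER_CUBIC))
E
```

```text
(no output)
```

View pics/end.png

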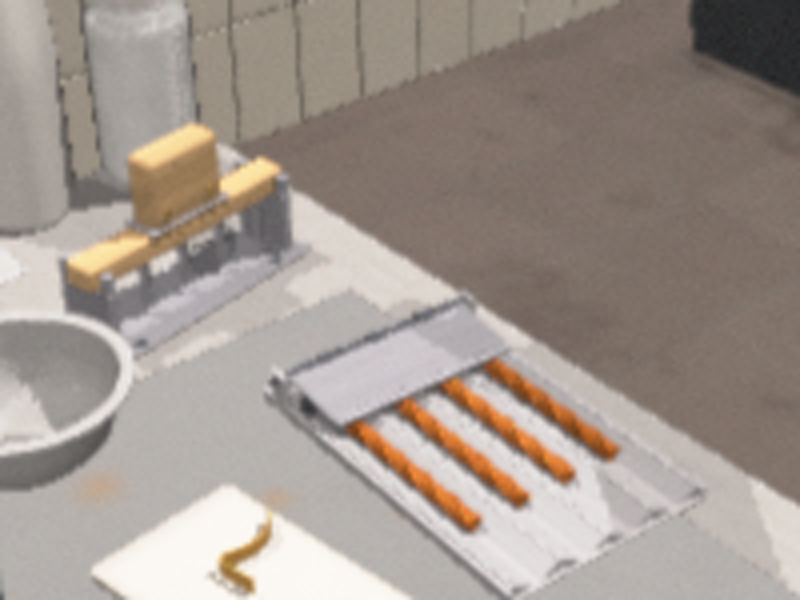

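The rake sits level in both forks at (175,230). The four sticks lie in their grooves, level with each other and under the flap, with their near ends between (475,522) and (612,452). I'll hand it in.

```bash
python3 -c "
from cell import finish_job
print(finish_job())"
```

```text
the job is handed in; nothing more can be done
None
```

The four sticks are straight in their own grooves and pushed level under the flap; by force and position the stop bar went in about 3.5 mm. The rake is back in its rest and the job is handed in, at about 28 s of the 51 s allowed; no verdict was returned.

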